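Roll chassis rivets flush and park the roller on the mark

TASK

With the gripper's fingertips pressing on top of the grey roller, roll it along the black chassis deck over both rows of blue push-rivets so that its pressure seats all four flush, and leave it standing still on the deck, square across it, with its axis over the orange stop line. Roll it, do not drag or lift it, set the fingertips down very slowly and press firmly, at about 24 N and never above 45 N, touch no rivet with the fingers, and leave the other things on the table where they are.

Things in the scene. Friction and masses are not known exactly. Their poses are not given: they have to be found in the camera images.
- roller_center (a point): Grey rubber-covered cylinder, 60 mm across, 130 mm long, 0.6 kg, loose. Point: its centre, 30 mm above the deck top when flat on it. x axis: the cylinder's axis; y, z turn with it. It stops soon after it is let go. A fingertip rolling it from on top travels twice as far as it does, so the contact wanders over the fingertip as far as the roller advances: work in several short strokes.
- deck_top (a point): Middle of the flat top of the black chassis deck (170 mm in its x, 250 mm in its y, top 14 mm above the table), fixed to the table. Its +y is the direction to roll, z is up. A low aluminium rail (12 mm high) crosses each end, inner face 115 mm from this point. On the +x side lies a jig wing 60 mm wide, 8 mm high, with two spare parts on it.
- row_a (a point): The roller first meets a row 12 mm before it, and springs back a little if let go half-way up: cross a row in one stroke. Deck-top point midway between the two rivets of the first row, 22 mm before the deck's middle; its rivets stand 40 mm to either side in the deck's x.
- row_b (a point): Deck-top point midway between the two rivets of the second row, 8 mm past the deck's middle (30 mm past the first row); its rivets stand 40 mm to either side in the deck's x.
- mark (a point): Stop mark: middle of an orange line, 4 mm wide, painted across the deck top past the second row, with small orange pointer blocks (8 mm high) at the deck's edges at its ends, 76 mm and more from the middle. Its axes are parallel to those of the deck. The roller's axis is to lie over this line.
- rivet_a1 (a joint): Blue, smooth domed push-rivet of the first row, on the deck's -x side, 15 mm across: how far it is pressed in, m. At 0 it stands 2.5 mm proud; flush at about 0.0023 (0.0017 suffices). It stays where it is pushed. Pressing it takes about 6.5 N, a row 13 N, roller weight included; a roller not pressed firmly rides over it.
- rivet_a2 (a joint): Blue, smooth domed push-rivet of the first row, on the deck's +x side, 15 mm across: how far it is pressed in, m. At 0 it stands 2.5 mm proud; flush at about 0.0023 (0.0017 suffices). It stays where it is pushed. Pressing it takes about 6.5 N, a row 13 N, roller weight included; a roller not pressed firmly rides over it.
- rivet_b1 (a joint): Blue, smooth domed push-rivet of the second row, on the deck's -x side, 15 mm across: how far it is pressed in, m. At 0 it stands 2.5 mm proud; flush at about 0.0023 (0.0017 suffices). It stays where it is pushed. Pressing it takes about 6.5 N, a row 13 N, roller weight included; a roller not pressed firmly rides over it.
- rivet_b2 (a joint): Blue, smooth domed push-rivet of the second row, on the deck's +x side, 15 mm across: how far it is pressed in, m. At 0 it stands 2.5 mm proud; flush at about 0.0023 (0.0017 suffices). It stays where it is pushed. Pressing it takes about 6.5 N, a row 13 N, roller weight included; a roller not pressed firmly rides over it.
- spare_wheel: Small black wheel with a blue hub, 42 mm across, 14 mm high, lying on the jig wing. Leave alone. Origin: middle of its underside.
- motor_block: Light blue block 30 x 40 x 20 mm with a white stub (30 mm high in all), on the jig wing. Leave alone. Origin: middle of its underside.
- pliers: Red-handled pliers lying on the table, about 160 mm long, 15 mm high. Leave alone. Origin: middle of its underside.
- screwdriver: Blue screwdriver lying on the table. Leave alone. Origin: middle of its underside.
- sprue: Light blue parts frame 204 x 134 mm, 5 mm thick, lying on the leaflet. Leave alone. Origin: middle of its underside.
- half_robot: Half-built black and blue toy robot on four wheels, about 105 mm high. Leave alone. Origin: middle of its underside.
- mug: Blue mug, 80 mm across, 90 mm high. Leave alone. Origin: middle of its underside.
Things that resemble listed ones, but are neither listed nor needed, are in the scene too. What is meant by the part that bears roller_center is not pink or red, and is the smaller of those in its own colour.

How it is judged:
On the way, in this order (a step that is already met when the one before it is completed fails the run):
1. the first row is seated under the rolling roller (value of joint each of rivet_a1, rivet_a2 above 0.0017 m and angle between roller_center's own z axis and vertical above 0.35 rad), for 0.1 s.
2. the second row is seated under the rolling roller (value of joint each of rivet_b1, rivet_b2 above 0.0017 m and angle between roller_center's own z axis and vertical above 1 rad), for 0.1 s.
At the end, for the whole second after the job is handed in: All four rivets are pressed in by more than 1.7 mm (less than 0.8 mm proud); the roller lies flat on the deck at rest (slower than 10 mm/s), its centre within 6 mm of the orange line along the deck and within 25 mm of the line's middle across it, its axis within 0.14 rad of the line (value of joint each of rivet_a1, rivet_a2, rivet_b1, rivet_b2 above 0.0017 m and y of roller_center in the frame of mark between -0.006 and 0.006 m and x of roller_center in the frame of mark between -0.025 and 0.025 m and z of roller_center in the frame of mark between 0.025 and 0.034 m and angle between the x axis of roller_center and the x axis of mark, either way round below 0.14 rad and linear speed of roller below 0.01 m/s); the robot touches nothing.
It fails at once if the fingers press the roller harder than 45 N (contact force between the fingers and roller above 45 N).
It fails at once if the roller is lifted more than 12 mm off the deck (z of roller_center in the frame of deck_top above 0.042 m).
It fails at once if the fingers touch a rivet (contact force between the fingers and rivet_a1 above 1 N or contact force between the fingers and rivet_a2 above 1 N or contact force between the fingers and rivet_b1 above 1 N or contact force between the fingers and rivet_b2 above 1 N).
It fails at once if another thing on the table is shifted by more than 20 mm (distance of any of spare_wheel, motor_block, pliers, screwdriver, sprue, half_robot, mug from where it was at the start of the episode above 0.02 m).
It also fails if it takes over 72 s, if anything falls off the work surface, if the arm or the gripper's body presses on something with over 40 N, if the wrist force passes 120 N, or if a joint passes its speed limit or range.

ROBOT

A 6-joint arm with a two-finger parallel gripper is mounted at the origin on the work surface. World frame = base frame: x ahead of the robot, y to its left, z up, the work surface at z = 0. Lengths are in m, angles in rad, forces in N, time in s.
With the tool pointing down it reaches from about 0.2 to 0.875 m from the base axis. Payload 3.4 kg.
Tool frame: the origin (TCP) lies at the very end of the fingers, on their centre line; the grasp point (between the pads) lies 19 mm behind it (robot.pinch_z is the distance from the TCP to the grasp point, in m); y points along the fingers, z is the direction in which the jaws open and shut, and the axes are right-handed (so a half turn about y gives the same grasp; the last joint's range is limited). The gripper opens to 94 mm and grips with 3 to 60 N. Pads are 16 mm wide; open, the fingers measure 119 mm over their backs; the gripper's body (75 mm by 177 mm) begins 78 mm behind the grasp point.
Start: joints at [1.034, 0.276, 1.505, -0, 1.361, -0.121], TCP at [0.232, 0.526, 0.205] pointing down, gripper open.
Joint ranges: [-2.89, 2.89], [-0.75, 2.08], [0.22, 2.7], [-1.18, 4.32], [0.11, 2.71], [-2.7, 2.7]. Speed limits (rad/s): [2.57, 2.57, 3.14, 3.14, 3.14, 3.14].

INTERFACE

Orientations are given as a rotation vector (axis times angle).
In Python, from bench import robot, viewer, search_frame, regions_of, mark_of gives the robot as it stands.
- The arm moves only by the tool servo_tool, never from a script. Its arguments are lists of equal length, an entry for each row: "dp": the shift along the tool's x, y, z in mm, a list of three; "spin": the turn about the tool's y in rad; "gripper": the finger opening in mm, from 0 to 94. A call has 1 to 20 rows; each row is the pose to reach, as a shift and turn from the pose commanded when the call began, along the tool's axes at that moment; what a row does not reach only later rows make up. A row lasts 1/12 s, in which the tool goes at most 41.7 mm and 7.16 degrees, less where a joint would pass 70% of its speed; a pose out of reach is approached as far as the arm can. A call with a gripper value outside its range is refused whole. The fingers move at their own pace and stop on an object; the grip force is fixed at half the most. Time passes only in rows, so rows that repeat a pose let the fingers close. It gives the time, the measured TCP pose, the force and the opening at its end, in the units of the state.
- robot.read_state(): the state, without advancing time (a new reading comes with each control period).
- viewer.snapshot(name): name is "side" or "top" or "wrist"; returns the picture (420x560x3 uint8, red, green, blue); there is no depth.
- viewer.camera_info(name): a dict with "mtx" (3x3 intrinsics, pixels), "k1" (the pictures are not rectified: a ray, as slopes to the right and down, at radius r is drawn at 1 + k1 r^2 times it, then the intrinsics apply), "eye" and "orientation" of the camera in the world; the wrist camera has in their place "mount" (4x4, takes a point from camera to tool coordinates, whose origin is the TCP and whose axes are the tool frame's). Camera axes: x right, y down, z forward; pixel columns grow to the right and rows downward; lengths in m; the calibration is good to about 2 mm. A picture is of the moment at which its call begins: read the wrist's pose just before it. camera_info takes no time and is no camera call.
- robot.finish_job(): hands the job in, once; it reports no verdict.
Trained networks look in the newest picture that a camera, given by its name, has taken for a name from the list of things; names that differ only in an ending like _2 or _b are one class to them, and where a whole thing is asked for, a point or a joint stands for the part that bears it (a point fixed in the world has none). Each returns a list of dicts, best first, with "confidence" (0 to 1); they miss things now and then, are a little off and sometimes report something else, mostly with a low value. They report only what shows in the picture. A call takes as long as a camera call. They do not tell look-alikes from the thing itself.
- search_frame(camera, target): "location" ([column, row] in pixels, amid what is visible of it).
- regions_of(camera, target): "pixels" (420x560 bool, what is visible of it) and "location" ([column, row] in pixels, amid what is visible of it).
- mark_of(camera, target): "location" ([column, row] in pixels: a listed point, or the origin of a listed thing).
The state is a dict: "clock": time; "joints": joint angles; "qvel": joint speeds; "joint_torque": joint torques, N m; "eef_pos": TCP position; "eef_rot": TCP orientation; "ft_force": force on the tool from outside, world axes, zero at the start; "moment": the same for the moment, N m; "grip_width": finger opening in m.
Only numpy, scipy, OpenCV 4.12 (cv2) and the standard library are available. Lean on these libraries where they do the work, as an engineer would, in place of code of your own. Each camera call takes 0.05 s, during which the arm holds its last target.

## Working session

There is one attempt and no reset: what is moved stays moved. The work goes in short steps, Python scripts to look and compute and a tool call to move; the robot and the scene stay as the last step left them, time stands still between calls to the robot, and variables do not carry over. Pictures are saved under pics/ and viewed, and the job is handed in when it is done.

Besides the shell and the picture viewer there is one more tool, called after ">>>" by a JSON object that holds its "api" and its "payload", one argument or row to a line. servo_tool: Moves the arm, as the interface text tells. Its arguments: {"type":"object","properties":{"dp":{"type":"array","items":{"type":"array","items":{"type":"number"}}},"spin":{"type":"array","items":{"type":"number"}},"gripper":{"type":"array","items":{"type":"number"}}},"required":["dp","spin","gripper"]}

```bash
mkdir -p pics; ls
python3 - <<'E'
from bench import robot, viewer
import cv2,json
for n in ["side","top","wrist"]:
    s=robot.read_state(); im=viewer.snapshot(n); cv2.imwrite(f"pics/{n}0.png",im[:,:,::-1]); print(n,viewer.camera_info(n))
print(s, robot.pinch_z)
E
```

```text
pics
side {'mtx': array([[462.91013798,   0.        , 278.482332  ],
       [  0.        , 462.91013798, 206.63197584],
       [  0.        ,   0.        ,   1.        ]]), 'k1': -0.1466171173033717, 'eye': array([-0.2626449 , -0.91511283,  0.94796032]), 'orientation': array([-2.10309335,  0.76041129, -0.37422624])}
top {'mtx': array([[538.58808146,   0.        , 277.46183188],
       [  0.        , 538.58808146, 212.44014929],
       [  0.        ,   0.        ,   1.        ]]), 'k1': -0.12294017513650914, 'eye': array([2.33371411e-01, 2.25705995e-04, 1.45133577e+00]), 'orientation': array([-2.15948   ,  2.114004  , -0.18869615])}
wrist {'mtx': array([[363.29156701,   0.        , 274.30419443],
       [  0.        , 363.29156701, 211.01824212],
       [  0.        ,   0.        ,   1.        ]]), 'k1': -0.03739032513493672, 'mount': array([[-1.07803131e-04,  9.67331415e-01,  2.53515133e-01,
        -7.43669739e-02],
       [-7.49854036e-04, -2.53515141e-01,  9.67331128e-01,
        -1.79030416e-01],
       [ 9.99999713e-01, -8.58180213e-05,  7.52687092e-04,
         2.50207450e-04],
       [ 0.00000000e+00,  0.00000000e+00,  0.00000000e+00,
         1.00000000e+00]])}
{'clock': 0.1, 'joints': array([ 1.03397462e+00,  2.76519201e-01,  1.50599566e+00,  2.16562700e-05,
        1.36070868e+00, -1.21011019e-01]), 'qvel': array([-0.00072211, -0.00077083, -0.00383704,  0.00210417,  0.00094524,
        0.00036968]), 'joint_torque': array([ 1.84644094e-03, -4.05455303e+01, -2.37778062e+01,  7.02187023e-02,
        2.98966281e-02, -5.18392096e-05]), 'eef_pos': array([0.23200116, 0.52556103, 0.20470274]), 'eef_rot': array([-1.54761905,  0.32665546, -0.32579119]), 'ft_force': array([-0.65709111, -0.36904907,  0.4828613 ]), 'moment': array([ 0.00706304,  0.00261964, -0.00592455]), 'grip_width': 0.09401884154241781} 0.0188
```

View pics/top0.png

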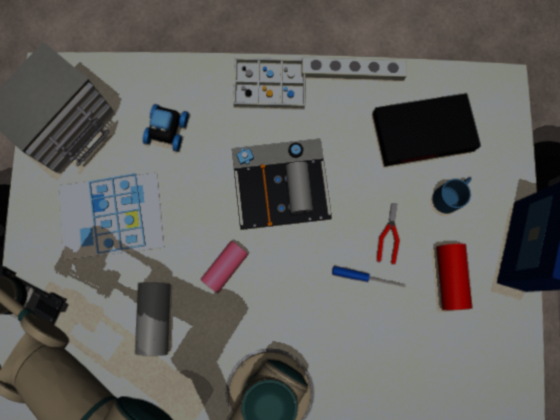

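View pics/side0.png

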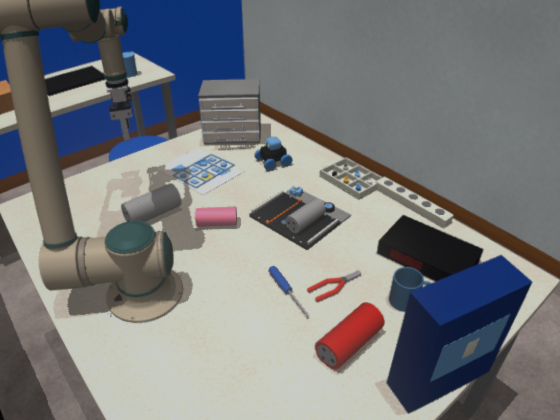

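View pics/wrist0.png

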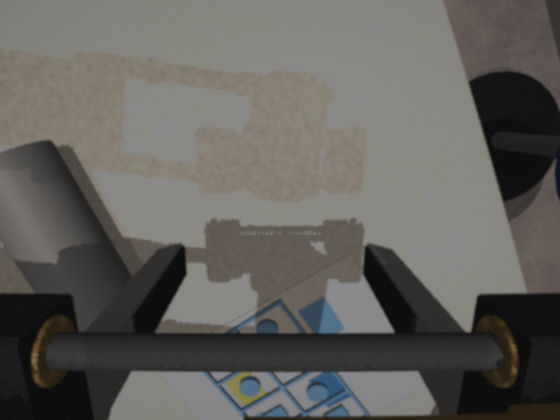

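The top picture shows these candidates for the roller:
- Small grey cylinder on the deck at top (299,187).
- Larger grey cylinder on the table at (153,318).
- Pink cylinder at (225,266).
- Red cylinder at (454,276).

The description (grey, the smaller one, on the deck) picks (299,187). I'll check it in a crop and measure it.

```bash
cat > h.py <<'E'
import numpy as np, cv2
from bench import robot, viewer, search_frame, regions_of, mark_of
from scipy.spatial.transform import Rotation as R
def cam(name, st=None):
    c=viewer.camera_info(name)
    if name=="wrist":
        M=c["mount"]; Rt=R.from_rotvec(st["eef_rot"]).as_matrix()
        return c["mtx"],c["k1"],Rt@M[:3,:3],Rt@M[:3,3]+st["eef_pos"]
    return c["mtx"],c["k1"],R.from_rotvec(c["orientation"]).as_matrix(),np.array(c["eye"])
def ray(C,px):
    K,k1,Rm,e=C
    d=np.array([(px[0]-K[0,2])/K[0,0],(px[1]-K[1,2])/K[1,1]]); u=d.copy()
    for _ in range(20): u=d/(1+k1*(u@u))
    v=Rm@np.array([u[0],u[1],1]); return e,v
def onz(C,px,z):
    e,v=ray(C,px); return e+v*(z-e[2])/v[2]
def proj(C,p):
    K,k1,Rm,e=C
    q=Rm.T@(np.array(p)-e); u=q[:2]/q[2]; u=u*(1+k1*(u@u)); return np.array([K[0,0]*u[0]+K[0,2],K[1,1]*u[1]+K[1,2]])
E
python3 - <<'E'
from h import *
im=viewer.snapshot("top"); C=cam("top"); print(C[2])
for n,z in [("deck_top",.014),("row_a",.014),("row_b",.014),("mark",.014),("roller_center",.044),("rivet_a1",.0165),("rivet_b1",.0165),("spare_wheel",.008),("motor_block",.008)]:
    for r in mark_of("top",n)[:5]: print(n,np.round(r["location"],1),round(r["confidence"],2),np.round(onz(C,r["location"],z),4))
cv2.imwrite("pics/crop1.png",cv2.resize(im[130:240,220:345,::-1],None,fx=5,fy=5,interpolation=cv2.INTER_CUBIC))
C2=cam("side"); im=viewer.snapshot("side")
cv2.imwrite("pics/crop2.png",cv2.resize(im[175:250,240:360,::-1],None,fx=6,fy=6,interpolation=cv2.INTER_CUBIC))
for n,z in [("deck_top",.014),("row_a",.014),("row_b",.014),("mark",.014),("roller_center",.044)]:
    for r in mark_of("side",n)[:5]: print(n,np.round(r["location"],1),round(r["confidence"],2),np.round(onz(C2,r["location"],z),4))
E
```

```text
[[ 0.02048807 -0.98560183  0.16783704]
 [-0.99974614 -0.02177061 -0.00580493]
 [ 0.00937527 -0.1676755  -0.98579766]]
deck_top [282.3 193.4] 0.69 [ 0.531  -0.0203  0.014 ]
row_a [278.2 195. ] 0.97 [ 0.5263 -0.0093  0.014 ]
row_a [289.8 190.5] 0.77 [ 0.5395 -0.0406  0.014 ]
row_b [278.2 195. ] 0.97 [ 0.5263 -0.0093  0.014 ]
row_b [289.8 190.5] 0.77 [ 0.5395 -0.0406  0.014 ]
mark [266.3 196. ] 0.61 [0.5228 0.0231 0.014 ]
roller_center [150.6 317.8] 0.95 [0.1891 0.3147 0.044 ]
roller_center [224.4 265.1] 0.9 [0.3305 0.1276 0.044 ]
roller_center [298.1 186.5] 0.65 [ 0.5446 -0.0618  0.044 ]
roller_center [451.6 276.6] 0.6 [ 0.311  -0.4721  0.044 ]Traceback (most recent call last):
  File "<stdin>", line 4, in <module>
ValueError: it knows: deck_top, half_robot, mark, motor_block, mug, pliers, roller_center, row, screwdriver, spare_wheel, sprue
```

Run:
```python
from h import *
im=cv2.imread("pics/top0.png")
cv2.imwrite("pics/crop1.png",cv2.resize(im[130:240,220:345],None,fx=6,fy=5.4,interpolation=cv2.INTER_CUBIC))
C2=cam("side"); im=viewer.snapshot("side")
cv2.imwrite("pics/crop2.png",cv2.resize(im[175:250,240:360,::-1],None,fx=6,fy=6,interpolation=cv2.INTER_CUBIC))
for n,z in [("deck_top",.014),("row_a",.014),("mark",.014),("roller_center",.044)]:
    for r in mark_of("side",n)[:5]: print(n,np.round(r["location"],1),round(r["confidence"],2),np.round(onz(C2,r["location"],z),4))
```

```text
deck_top [293.5 215.3] 0.84 [ 0.5404 -0.0129  0.014 ]
row_a [298.9 216.1] 0.7 [ 0.5512 -0.0276  0.014 ]
row_a [292.  213.4] 0.61 [ 0.5434 -0.002   0.014 ]
mark [282.5 209.9] 0.61 [0.5316 0.033  0.014 ]
mark [402.9 302.3] 0.6 [ 0.5146 -0.489   0.014 ]
roller_center [351.9 333.6] 0.93 [ 0.3159 -0.4852  0.044 ]
roller_center [214.  216.9] 0.79 [0.315  0.1147 0.044 ]
roller_center [302.4 213.5] 0.74 [ 0.5427 -0.0532  0.044 ]
roller_center [150.3 203.2] 0.74 [0.1907 0.316  0.044 ]
```

View pics/crop1.png

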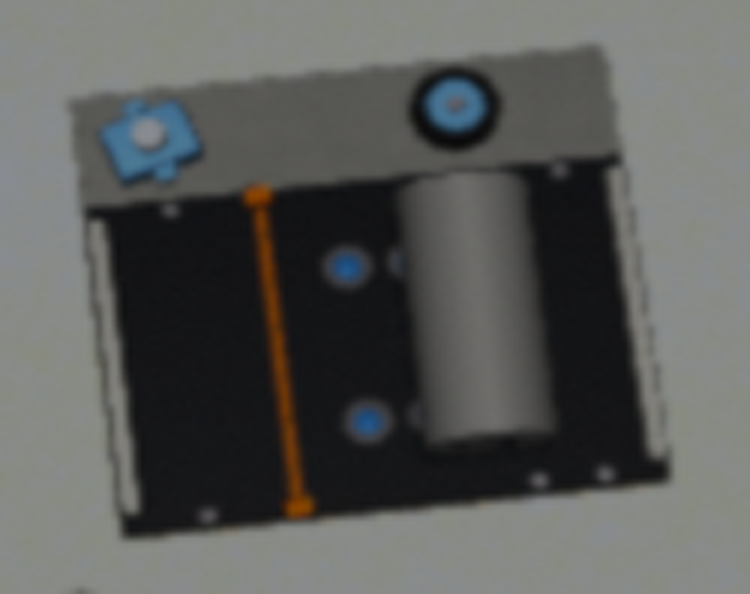

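View pics/crop2.png

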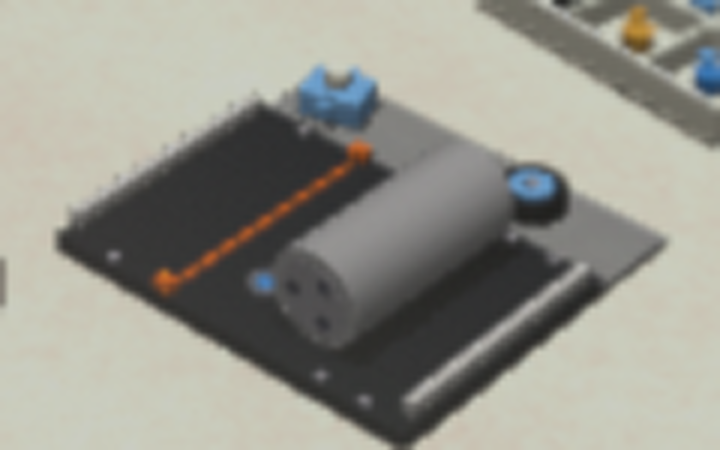

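The crops confirm it: the grey roller lies on the deck near crop1 (475,310), with the orange line at x≈278 and the row b rivets at (347,267) and (367,421). Next I'll compute the deck pose.

Run:
```python
from h import *
C=cam("top")
f=lambda x,y,z: onz(C,(219.6+x/6,129.6+y/5.4),z)[:2]
a,b=f(258,195,.022),f(300,508,.022); print("mark ends",a,b,(a+b)/2,np.linalg.norm(a-b)); 
print("dx dir",np.degrees(np.arctan2(*(a-b)[::-1])))
r1,r2=f(347,267,.016),f(367,421,.016); print("rowb",r1,r2,(r1+r2)/2,np.degrees(np.arctan2(*(r1-r2)[::-1])),np.linalg.norm(r1-r2))
c=[f(125,537,.014),f(90,207,.014),f(668,480,.014),f(612,158,.014)]; print("corners",np.round(c,4),np.mean(c,0))
s=robot.read_state(); Rt=R.from_rotvec(s["eef_rot"]).as_matrix(); print(Rt.round(3))
```

```text
mark ends [0.60541509 0.03509659] [0.44569689 0.0122672 ] [0.52555599 0.0236819 ] 0.16134151900348015
dx dir 8.13449938783714
rowb [ 0.57032213 -0.00625122] [ 0.49133532 -0.01689882] [ 0.53082873 -0.01157502] 7.677314783582172 0.0797012362031389
corners [[ 0.4305  0.0905]
 [ 0.5995  0.1121]
 [ 0.4647 -0.1533]
 [ 0.6308 -0.127 ]] [ 0.53139399 -0.01944271]
[[ 0.915  0.     0.404]
 [-0.404  0.     0.915]
 [ 0.    -1.     0.   ]]
```

>>> {"api": "servo_tool", "payload": {
  "dp": [
    [20,2,-16],
    [55,5,-43],
    [90,8,-70],
    [120,11,-94],
    [150,14,-117],
    [180,16,-140],
    [210,19,-164],
    [240,22,-187],
    [270,24,-211],
    [300,27,-234],
    [330,30,-257],
    [360,33,-281],
    [390,35,-304],
    [420,38,-328],
    [450,41,-351],
    [475,43,-371],
    [490,44,-382],
    [497,45,-388],
    [497,45,-388],
    [497,45,-388]
  ],
  "spin": [-0.03,-0.06,-0.1,-0.13,-0.17,-0.2,-0.23,-0.27,-0.3,-0.33,-0.37,-0.4,-0.43,-0.47,-0.5,-0.53,-0.55,-0.555,-0.555,-0.555],
  "gripper": [94,94,94,90,80,70,60,50,40,30,20,10,0,0,0,0,0,0,0,0]
}}

```text
clock: 2.37
eef_pos: [0.5296, -0.0291, 0.1603]
eef_rot: [-1.567, -0.108, 0.109]
ft_force: [-0.6, 0.2, 0.1]
grip_width: 0.0005
```

Run:
```python
from h import *
s=robot.read_state(); im=viewer.snapshot("wrist"); cv2.imwrite("pics/w1.png",im[:,:,::-1])
print(s["clock"],s["eef_pos"],s["eef_rot"],s["ft_force"],s["grip_width"],s["qvel"].round(3),s["joints"].round(3)); print(R.from_rotvec(s["eef_rot"]).as_matrix().round(3))
```

```text
2.3667 [ 0.52963337 -0.02912267  0.16028662] [-1.56694127 -0.10776603  0.10920194] [-0.63081832  0.15336486  0.06485272] 0.00046855790226666387 [ 0.024 -0.015  0.013  0.004  0.003 -0.001] [-1.870e-01  2.400e-01  1.672e+00  1.000e-03  1.231e+00 -1.896e+00]
[[ 0.99  -0.001 -0.138]
 [ 0.138  0.001  0.99 ]
 [-0.001 -1.     0.001]]
```

View pics/w1.png

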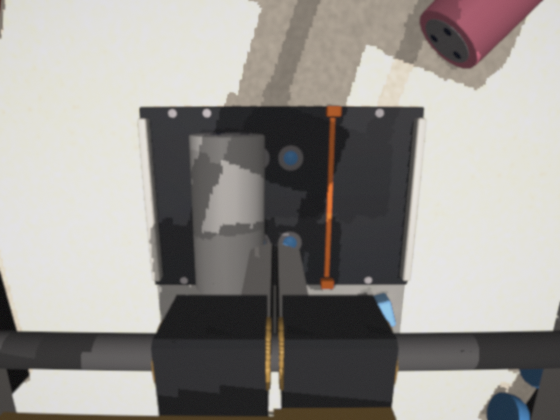

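The wrist view shows the deck squarely. The roller is at about (228,215), the row b rivets at (291,158) and (289,241), the orange line runs from (334,112) to (327,284), and the closed fingertips are near (275,245). I'll zoom in and measure.

Run:
```python
from h import *
im=cv2.imread("pics/w1.png"); 
c=cv2.resize(im[95:300,130:430],None,fx=2.66,fy=2.66,interpolation=cv2.INTER_CUBIC)
c=np.clip(255*(c/255.)**.6,0,255).astype(np.uint8)
cv2.imwrite("pics/w1c.png",c)
s=robot.read_state(); C=cam("wrist",s)
print(proj(C,s["eef_pos"]))
for n,z in [("deck_top",.014),("row",.014),("mark",.014),("roller_center",.044)]:
    for r in mark_of("wrist",n)[:4]: print(n,np.round(r["location"],1),round(r["confidence"],2),np.round(onz(C,r["location"],z),4))
```

```text
[272.9169461  260.62602358]
deck_top [280.3 200.2] 0.6 [ 0.5294 -0.0219  0.014 ]
row [290.5 201.8] 0.65 [ 0.5296 -0.0124  0.014 ]
row [258.2 200.3] 0.59 [ 0.5323 -0.042   0.014 ]
mark [326.1 203.5] 0.8 [0.5267 0.0204 0.014 ]
roller_center [228.5 212.4] 0.66 [ 0.5391 -0.0651  0.044 ]
```

View pics/w1c.png

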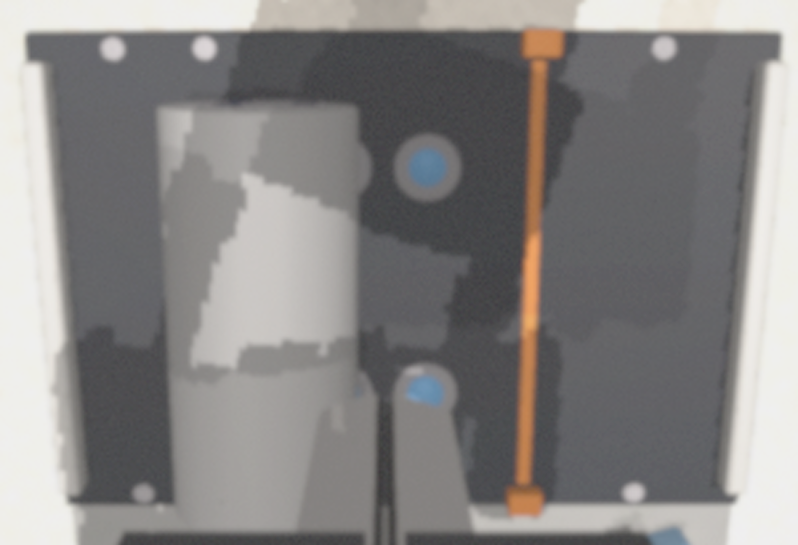

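```bash
cat >> h.py <<'E'
from scipy.optimize import least_squares
def rollfit(C,L,Rr,zc=.044,rad=.030,x0=(.54,-.065,.14)):
    """tangent planes: distance of axis line points from plane through eye and each edge line = rad. L,Rr: pairs of pixels; returns line thru (x at given), yaw"""
    e=C[3]
    def nrm(a,b):
        n=np.cross(ray(C,a)[1],ray(C,b)[1]); return n/np.linalg.norm(n)
    n=[nrm(*L),nrm(*Rr)]
    def res(p):
        c=np.array([x0[0],p[0],zc]); d=np.array([np.cos(p[1]),np.sin(p[1]),0])
        return [abs((c+s*d-e)@m)-rad for m in n for s in (-.05,.05)]
    r=least_squares(res,[x0[1],x0[2]]); return x0[0],r.x[0],r.x[1],r.fun
E
python3 - <<'E'
from h import *
s=robot.read_state(); C=cam("wrist",s)
g=lambda x,y:(129.7+x/2.66,94.7+y/2.66)
f=lambda x,y,z: onz(C,g(x,y),z)
p,q=f(538,70,.014),f(525,480,.014); print("line",p,q,np.arctan2(q[1]-p[1],q[0]-p[0]))
b1=f(428,167,.0165);b2=f(425,390,.0165); print("b1,b2",b1,b2,(b1+b2)/2,np.linalg.norm(b1-b2),np.arctan2(b2[1]-b1[1],b2[0]-b1[0]))
co=[f(27,33,.014),f(781,33,.014),f(68,500,.014),f(737,500,.014)];print(np.round(co,4),np.mean(co,0))
print("blocks",f(543,43,.022),f(525,500,.022))
fit=rollfit(C,(g(158,110),g(173,500)),(g(358,110),g(358,360)));print("roll",fit)
print("end rim top", f(258,103,.074), f(258,103,.044))
E
```

```text
line [0.45340252 0.01256928 0.014     ] [0.59770916 0.03410557 0.014     ] 0.14814642158094835
b1,b2 [ 0.48965714 -0.01855508  0.0165    ] [ 0.56746316 -0.00770139  0.0165    ] [ 0.52856015 -0.01312823  0.0165    ] 0.07855940091107674 0.13860240560283324
[[ 0.4649 -0.1546  0.014 ]
 [ 0.4302  0.0894  0.014 ]
 [ 0.6294 -0.1315  0.014 ]
 [ 0.5949  0.1136  0.014 ]] [ 0.52984087 -0.02078381  0.014     ]
blocks [0.44498812 0.01141141 0.022     ] [0.60193106 0.03372426 0.022     ]
roll (0.54, np.float64(-0.06504863256557313), np.float64(0.12734762114906834), array([-0.00018136,  0.00049485, -0.00017662,  0.00048288]))
end rim top [ 0.47308463 -0.07009191  0.074     ] [ 0.47499278 -0.07367399  0.044     ]
```

Deck yaw is about 0.14 rad. In deck coordinates the roller is at y ≈ -45.5 mm and the mark at y ≈ +44 mm. I'll move over the roller.

>>> {"api": "servo_tool", "payload": {
  "dp": [
    [0.5,3,-8],
    [1,10,-18],
    [1.5,20,-28],
    [2,30,-36],
    [2.7,40,-42],
    [2.7,50,-42],
    [2.7,60,-42],
    [2.7,68,-42],
    [2.7,73,-42],
    [2.7,75,-42],
    [2.7,75,-42],
    [2.7,75,-42]
  ],
  "spin": [0,0,0,0,0,0,0,0,0,0,0,0],
  "gripper": [0,0,0,0,0,0,0,0,0,0,0,0]
}}

```text
clock: 3.62
eef_pos: [0.539, -0.0707, 0.0857]
eef_rot: [-1.568, -0.11, 0.109]
ft_force: [-0.5, 0.6, 0.5]
grip_width: 0.0001
```

Run:
```python
from h import *
s=robot.read_state(); im=viewer.snapshot("wrist"); 
c=cv2.resize(im[60:420,100:480,::-1],None,fx=1.6,fy=1.6,interpolation=cv2.INTER_CUBIC)
cv2.imwrite("pics/w2.png",np.clip(255*(c/255.)**.6,0,255).astype(np.uint8))
C=cam("wrist",s)
print(s["clock"],s["eef_pos"],s["ft_force"],proj(C,s["eef_pos"]))
```

```text
3.6167 [ 0.53898556 -0.07065372  0.08570064] [-0.47445465  0.57106209  0.4615393 ] [272.91624399 260.6251277 ]
```

View pics/w2.png

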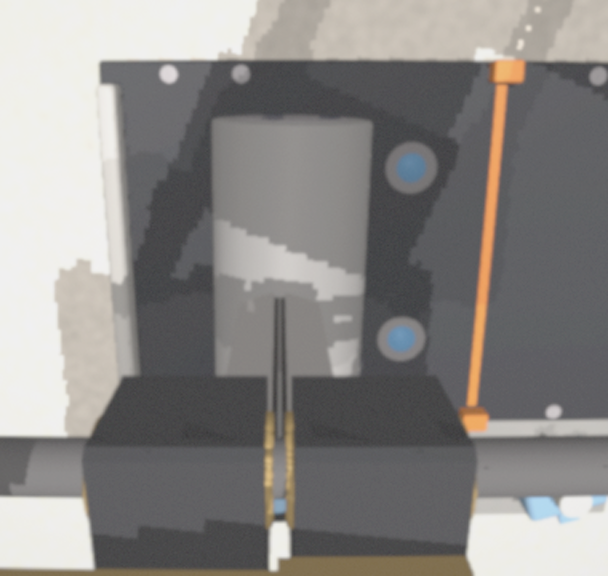

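Run:
```python
from h import *
s=robot.read_state(); C=cam("wrist",s)
g=lambda x,y:(99.7+x/1.6,59.7+y/1.6)
print(rollfit(C,(g(212,130),g(216,370)),(g(372,130),g(360,370))))
f=lambda x,y,z: onz(C,g(x,y),z)
print(f(411,168,.0165),f(401,340,.0165),f(501,90,.014),f(474,400,.014))
```

```text
(0.54, np.float64(-0.06585720577438398), np.float64(0.12828937657489636), array([-0.00028443, -0.00014723, -0.00028631, -0.00014816]))
[ 0.4899267  -0.01988706  0.0165    ] [ 0.56896941 -0.00877952  0.0165    ] [0.45242689 0.01205775 0.014     ] [0.59621705 0.03333464 0.014     ]
```

>>> {"api": "servo_tool", "payload": {
  "dp": [
    [0,2,0],
    [0,4,0],
    [0,6,0],
    [0,7,0],
    [0,7.8,0],
    [0,8.3,0],
    [0,8.6,0],
    [0,8.9,0],
    [0,9.2,0],
    [0,9.5,0],
    [0,9.8,0],
    [0,10.1,0],
    [0,10.1,0],
    [0,10.1,0]
  ],
  "spin": [0,0,0,0,0,0,0,0,0,0,0,0,0,0],
  "gripper": [0,0,0,0,0,0,0,0,0,0,0,0,0,0]
}}

```text
clock: 4.83
eef_pos: [0.5387, -0.0709, 0.0754]
eef_rot: [-1.568, -0.109, 0.109]
ft_force: [0.2, 0.4, 0.2]
grip_width: 0.0006
```

>>> {"api": "servo_tool", "payload": {
  "dp": [
    [0,0.2,0],
    [0,0.4,0],
    [0,0.6,0],
    [0,0.8,0],
    [0,1.0,0],
    [0,1.2,0],
    [0,1.4,0],
    [0,1.4,0]
  ],
  "spin": [0,0,0,0,0,0,0,0],
  "gripper": [0,0,0,0,0,0,0,0]
}}

```text
clock: 5.5
eef_pos: [0.5388, -0.071, 0.0742]
eef_rot: [-1.568, -0.11, 0.109]
ft_force: [-0.6, -0.3, 1.8]
grip_width: 0.0006
```

>>> {"api": "servo_tool", "payload": {
  "dp": [
    [0,0.15,0],
    [0,0.3,0],
    [0,0.45,0],
    [0,0.6,0],
    [0,0.6,0]
  ],
  "spin": [0,0,0,0,0],
  "gripper": [0,0,0,0,0]
}}

```text
clock: 5.92
eef_pos: [0.5388, -0.0711, 0.074]
eef_rot: [-1.568, -0.11, 0.109]
ft_force: [-1.3, -0.7, 6.7]
grip_width: 0.0002
```

>>> {"api": "servo_tool", "payload": {
  "dp": [
    [0,0.2,0],
    [0,0.4,0],
    [0,0.6,0],
    [0,0.8,0],
    [0,1.0,0],
    [0,1.0,0]
  ],
  "spin": [0,0,0,0,0,0],
  "gripper": [0,0,0,0,0,0]
}}

```text
clock: 6.42
eef_pos: [0.5389, -0.0714, 0.0739]
eef_rot: [-1.569, -0.11, 0.109]
ft_force: [-4.2, 0.3, 12.4]
grip_width: 0.0003
```

>>> {"api": "servo_tool", "payload": {
  "dp": [
    [0,0.3,0],
    [0,0.6,0],
    [0,0.9,0],
    [0,1.2,0],
    [0,1.5,0],
    [0,1.5,0.5],
    [0,1.5,1.5],
    [0,1.5,3],
    [0,1.5,4.5],
    [0,1.5,6],
    [0,1.5,6]
  ],
  "spin": [0,0,0,0,0,0,0,0,0,0,0],
  "gripper": [0,0,0,0,0,0,0,0,0,0,0]
}}

```text
clock: 7.33
eef_pos: [0.5382, -0.0656, 0.074]
eef_rot: [-1.57, -0.111, 0.108]
ft_force: [-5.3, -0.8, 20.3]
grip_width: 0.0003
```

Run:
```python
from h import *
s=robot.read_state(); im=viewer.snapshot("wrist"); 
c=cv2.resize(im[60:420,100:480,::-1],None,fx=1.6,fy=1.6,interpolation=cv2.INTER_CUBIC)
cv2.imwrite("pics/w3.png",np.clip(255*(c/255.)**.6,0,255).astype(np.uint8))
print(s["clock"],s["eef_pos"],s["ft_force"])
```

```text
7.3333 [ 0.53822627 -0.06559253  0.07398888] [-5.25650508 -0.81530495 20.28616548]
```

View pics/w3.png

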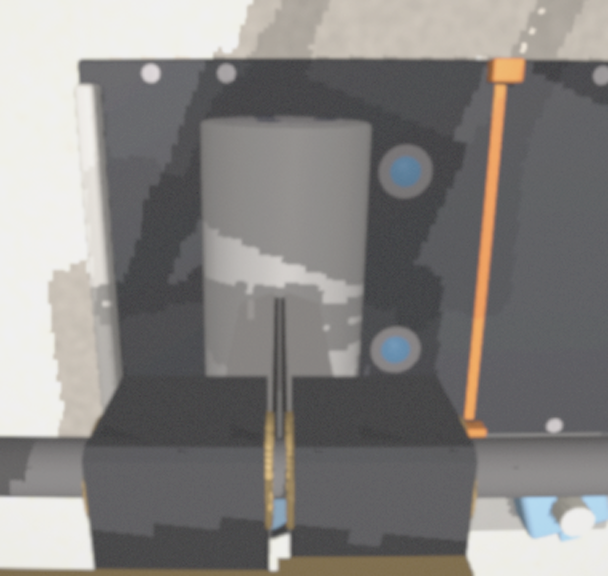

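>>> {"api": "servo_tool", "payload": {
  "dp": [
    [0,0.2,1],
    [0,0.4,2.5],
    [0,0.4,4],
    [0,0.4,5.5],
    [0,0.4,7],
    [0,0.4,8.5],
    [0,0.4,10],
    [0,0.4,11.5],
    [0,0.4,13],
    [0,0.4,14],
    [0,0.4,14]
  ],
  "spin": [0,0,0,0,0,0,0,0,0,0,0],
  "gripper": [0,0,0,0,0,0,0,0,0,0,0]
}}

```text
clock: 8.3
eef_pos: [0.5366, -0.0515, 0.0736]
eef_rot: [-1.57, -0.112, 0.108]
ft_force: [-5.7, -0.2, 20.1]
grip_width: 0.0003
```

Run:
```python
from h import *
s=robot.read_state(); im=viewer.snapshot("wrist"); 
c=cv2.resize(im[60:420,100:480,::-1],None,fx=1.6,fy=1.6,interpolation=cv2.INTER_CUBIC)
cv2.imwrite("pics/w4.png",np.clip(255*(c/255.)**.6,0,255).astype(np.uint8))
print(s["clock"],s["eef_pos"],s["ft_force"])
```

```text
8.3 [ 0.53660637 -0.05154161  0.07362045] [-5.70375954 -0.19226388 20.13841328]
```

View pics/w4.png

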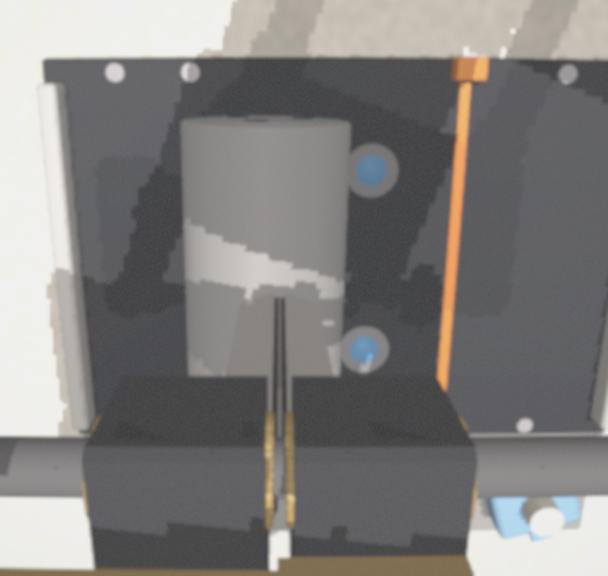

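```bash
cat >> h.py <<'E'
th=0.1405; DX=np.array([np.cos(th),np.sin(th)]); DY=np.array([-np.sin(th),np.cos(th)]); D0=np.array([.530,-.0208])
def dk(p): p=np.array(p)[:2]-D0; return np.round([1e3*p@DX,1e3*p@DY],1)
def wr(s,l0,l1,r0,r1,line=None,ya=130,yb=370):
    C=cam("wrist",s); g=lambda x,y:(99.7+x/1.6,59.7+y/1.6)
    f=rollfit(C,(g(l0,ya),g(l1,yb)),(g(r0,ya),g(r1,yb)),x0=(.536,-.05,.14)); print("roller deck",dk(f[:2]),"yaw",round(f[2]-th,3),"res",np.round(f[3],4))
    print("tcp deck",dk(s["eef_pos"]),s["eef_pos"].round(4),s["ft_force"].round(1),s["clock"])
    if line is not None:
        for x,y in line: print("line",dk(onz(C,g(x,y),.014)))
E
python3 - <<'E'
from h import *
wr(robot.read_state(),182,188,350,340,[(465,90),(444,380)])
E
```

```text
roller deck [  0.9 -36.2] yaw -0.015 res [-0.0006 -0.0002 -0.0006 -0.0002]
tcp deck [  2.2 -31.4] [ 0.5366 -0.0516  0.0736] [-5.1 -0.2 19.6] 8.35
line [-71.9  43.5]
line [55.9 44.3]
```

>>> {"api": "servo_tool", "payload": {
  "dp": [
    [0,-1,0],
    [0,-2,0],
    [0,-3,0],
    [0,-4.5,0],
    [0,-6,0],
    [0,-8,0],
    [-0.5,-8,-4],
    [-1,-8,-8],
    [-1,-8,-11],
    [-1,-8,-12.3],
    [-1,-7,-12.3],
    [-1,-6,-12.3],
    [-1,-6,-12.3]
  ],
  "spin": [0,0,0,0,0,0,0,0,0,0,0,0,0],
  "gripper": [0,0,0,0,0,0,0,0,0,0,0,0,0]
}}

```text
clock: 9.43
eef_pos: [0.5364, -0.0633, 0.0761]
eef_rot: [-1.568, -0.109, 0.11]
ft_force: [0.2, -0.1, -0.3]
grip_width: 0.0004
```

```bash
cat > snap.py <<'E'
import sys
from h import *
s=robot.read_state(); im=viewer.snapshot("wrist"); 
c=cv2.resize(im[60:420,100:480,::-1],None,fx=1.6,fy=1.6,interpolation=cv2.INTER_CUBIC)
cv2.imwrite(f"pics/{sys.argv[1]}.png",np.clip(255*(c/255.)**.6,0,255).astype(np.uint8))
print(s["clock"],s["eef_pos"],dk(s["eef_pos"]),s["ft_force"])
E
python3 snap.py w5
```

```text
9.4333 [ 0.53641892 -0.06333739  0.0761234 ] [  0.4 -43. ] [ 0.19088978 -0.07208324 -0.34307094]
```

View pics/w5.png

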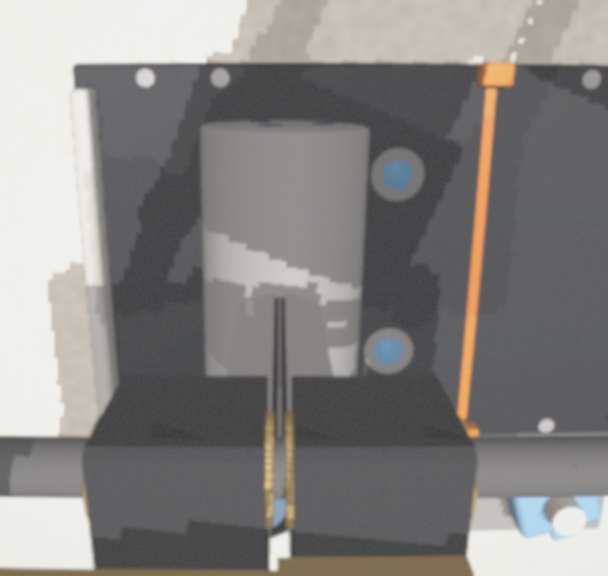

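Run:
```python
from h import *
wr(robot.read_state(),202,205,369,358,[(490,90),(465,400)])
```

```text
roller deck [  0.3 -40.9] yaw -0.015 res [-0.0003  0.0004 -0.0003  0.0004]
tcp deck [  0.4 -42.9] [ 0.5364 -0.0632  0.0762] [-0.1  0.7 -0.4] 9.4833
line [-73.9  43.2]
line [65.8 44.3]
```

The roller sprang back about 5 mm to -40.9, probably because it was already touching the first row. I'll make a short stroke to about -38, release straight up, then do the crossing stroke.

>>> {"api": "servo_tool", "payload": {
  "dp": [
    [0,0.5,0],
    [0,1,0],
    [0,1.3,0],
    [0,1.5,0],
    [0,1.7,0],
    [0,1.9,0],
    [0,2.1,0],
    [0,2.4,0],
    [0,2.7,0],
    [0,3,0],
    [0,3.3,0],
    [0,3.6,1],
    [0,3.6,2],
    [0,3.6,3],
    [0,3.6,4],
    [0,3.6,5],
    [0,3.6,6],
    [0,3.6,6]
  ],
  "spin": [0,0,0,0,0,0,0,0,0,0,0,0,0,0,0,0,0,0],
  "gripper": [0,0,0,0,0,0,0,0,0,0,0,0,0,0,0,0,0,0]
}}

```text
clock: 10.98
eef_pos: [0.5361, -0.0576, 0.0741]
eef_rot: [-1.569, -0.11, 0.109]
ft_force: [-2.7, -0.3, 8.9]
grip_width: 0.0006
```

```bash
python3 snap.py w6
```

```text
10.9833 [ 0.53605345 -0.05762735  0.07412608] [  0.8 -37.3] [-2.66852871 -0.25761671  8.93878358]
```

>>> {"api": "servo_tool", "payload": {
  "dp": [
    [0,-0.4,0],
    [0,-0.8,0],
    [0,-1.2,0],
    [0,-1.6,0],
    [0,-2,0],
    [0,-3,0],
    [0,-4,0],
    [0,-5.5,0],
    [0,-5.5,0]
  ],
  "spin": [0,0,0,0,0,0,0,0,0],
  "gripper": [0,0,0,0,0,0,0,0,0]
}}

```text
clock: 11.78
eef_pos: [0.536, -0.0575, 0.0785]
eef_rot: [-1.568, -0.11, 0.109]
ft_force: [0.1, 1.1, -1.0]
grip_width: 0.0007
```

```bash
python3 snap.py w7
```

```text
11.7833 [ 0.53600405 -0.05745119  0.07852295] [  0.8 -37.1] [ 0.05667539  1.09101303 -0.97700696]
```

View pics/w6.png

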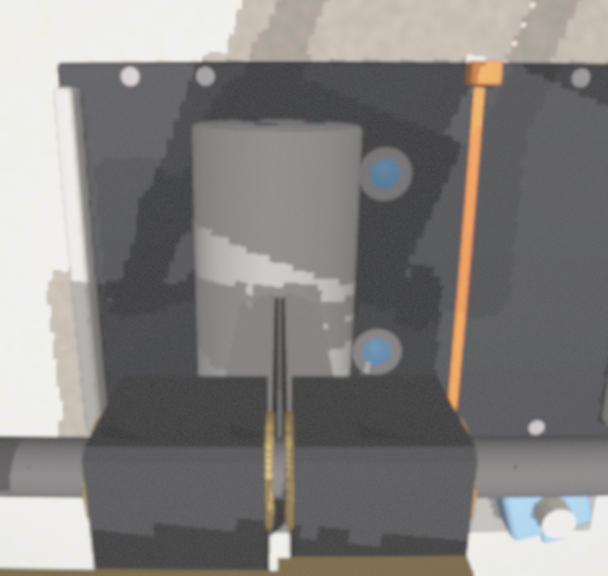

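View pics/w7.png

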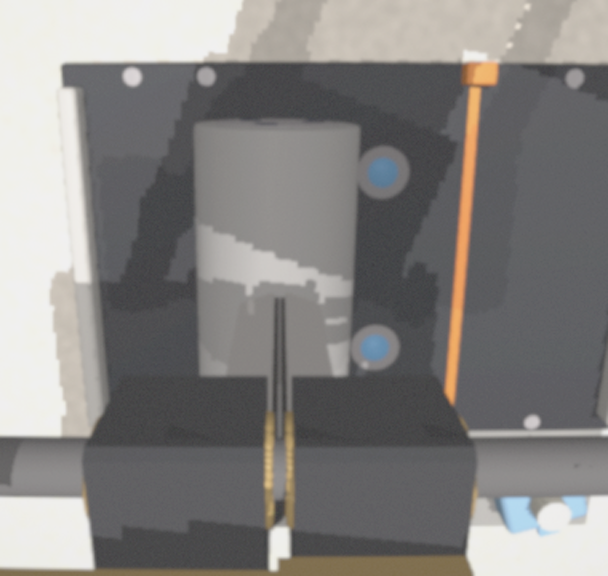

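Run:
```python
from h import *
wr(robot.read_state(),195,199,360,350,[(475,90),(453,380)])
```

```text
roller deck [  0.7 -37.8] yaw -0.015 res [-0.0003  0.0003 -0.0003  0.0003]
tcp deck [  0.8 -37.1] [ 0.536  -0.0575  0.0785] [0.4 0.4 0.8] 11.8333
line [-73.5  43.6]
line [57.  44.3]
```

>>> {"api": "servo_tool", "payload": {
  "dp": [
    [0,-0.5,-3],
    [0,-0.5,-6],
    [0,0,-8.2],
    [0,2,-8.2],
    [0,3,-8.2],
    [0,3.4,-8.2],
    [0,3.7,-8.2],
    [0,4,-8.2],
    [0,4.3,-8.2],
    [0,4.6,-8.2],
    [0,4.9,-8.2],
    [0,5.3,-8.2],
    [0,5.7,-8.2],
    [0,6.1,-8.2],
    [0,6.5,-8.2],
    [0,6.9,-8.2],
    [0,7.3,-8.2],
    [0,7.6,-8.2],
    [0,7.6,-8.2]
  ],
  "spin": [0,0,0,0,0,0,0,0,0,0,0,0,0,0,0,0,0,0,0],
  "gripper": [0,0,0,0,0,0,0,0,0,0,0,0,0,0,0,0,0,0,0]
}}

```text
clock: 13.42
eef_pos: [0.5373, -0.0667, 0.0735]
eef_rot: [-1.571, -0.111, 0.109]
ft_force: [-4.2, -1.3, 16.7]
grip_width: 0.0006
```

```bash
python3 snap.py w8
```

```text
13.4167 [ 0.53729407 -0.06671527  0.07348425] [  0.8 -46.5] [-4.1784562  -1.31066909 16.74565004]
```

View pics/w8.png

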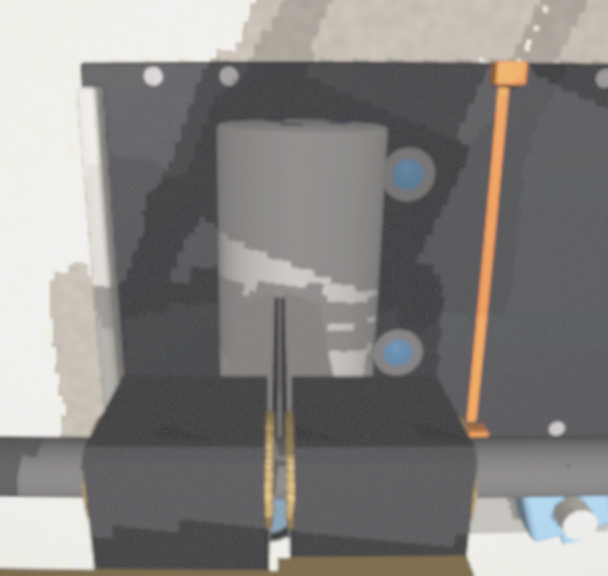

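Run:
```python
from h import *
wr(robot.read_state(),217,221,387,374,[(502,90),(473,415)])
```

```text
roller deck [  0.6 -38.5] yaw -0.009 res [-0.0003 -0.0001 -0.0003 -0.0001]
tcp deck [  0.8 -46.5] [ 0.5373 -0.0667  0.0735] [-4.6 -1.5 16.9] 13.4667
line [-73.5  43.1]
line [72.4 44. ]
```

>>> {"api": "servo_tool", "payload": {
  "dp": [
    [0,0.3,0],
    [0,0.6,0],
    [0,0.9,0.5],
    [0,1.0,1.5],
    [0,1.0,3],
    [0,1.0,4.5],
    [0,1.0,6],
    [0,1.0,7.5],
    [0,1.0,8.5],
    [0,1.0,8.5]
  ],
  "spin": [0,0,0,0,0,0,0,0,0,0],
  "gripper": [0,0,0,0,0,0,0,0,0,0]
}}

```text
clock: 14.3
eef_pos: [0.5364, -0.0591, 0.0739]
eef_rot: [-1.573, -0.113, 0.109]
ft_force: [-7.0, -3.3, 24.0]
grip_width: 0.0007
```

>>> {"api": "servo_tool", "payload": {
  "dp": [
    [0,0,1.5],
    [0,0,3],
    [0,0,4.5],
    [0,0,6],
    [0,0,7.5],
    [0,0,9],
    [0,0,10.5],
    [0,0,12],
    [0,0,12]
  ],
  "spin": [0,0,0,0,0,0,0,0,0],
  "gripper": [0,0,0,0,0,0,0,0,0]
}}

```text
clock: 15.05
eef_pos: [0.5349, -0.0461, 0.0738]
eef_rot: [-1.57, -0.113, 0.108]
ft_force: [-6.1, -1.5, 24.6]
grip_width: 0.0004
```

```bash
python3 snap.py w9
```

```text
15.05 [ 0.53488262 -0.04605812  0.07383515] [  1.3 -25.7] [-6.05630234 -1.53188474 24.55711635]
```

View pics/w9.png

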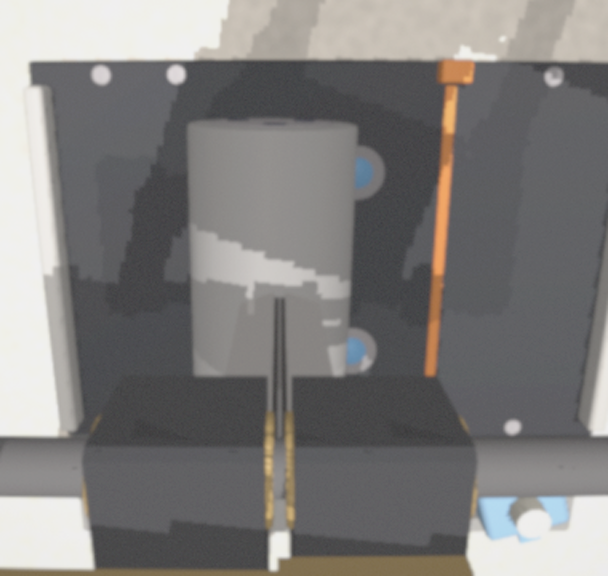

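Run:
```python
from h import *
wr(robot.read_state(),188,193,356,346,[(451,90),(431,370)])
```

```text
roller deck [  2.  -28.4] yaw -0.014 res [-0.0005  0.     -0.0005  0.    ]
tcp deck [  1.3 -25.7] [ 0.5349 -0.0461  0.0738] [-6.5 -0.4 24.9] 15.1
line [-72.8  43.5]
line [50.  43.6]
```

>>> {"api": "servo_tool", "payload": {
  "dp": [
    [0,0.1,1.5],
    [0,0.2,3],
    [0,0.3,4.5],
    [0,0.4,6],
    [0,0.5,7.5],
    [0,0.6,9],
    [0,0.6,10],
    [0,0.6,10.5],
    [0,0.6,10.5]
  ],
  "spin": [0,0,0,0,0,0,0,0,0],
  "gripper": [0,0,0,0,0,0,0,0,0]
}}

```text
clock: 15.85
eef_pos: [0.5334, -0.0344, 0.0729]
eef_rot: [-1.568, -0.112, 0.107]
ft_force: [-6.0, 2.2, 22.7]
grip_width: 0.0004
```

```bash
python3 snap.py w10
```

```text
15.85 [ 0.53343056 -0.03438811  0.0728915 ] [  1.5 -13.9] [-5.9778633   2.23018117 22.73894753]
```

View pics/w10.png

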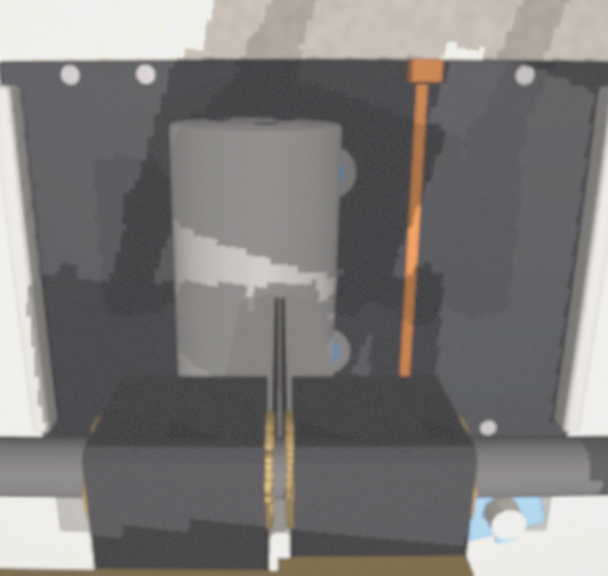

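Run:
```python
from h import *
wr(robot.read_state(),170,179,341,332,[(421,90),(406,370)])
```

```text
roller deck [  2.9 -22.1] yaw -0.012 res [-0.0002 -0.0002 -0.0002 -0.0002]
tcp deck [  1.5 -13.9] [ 0.5335 -0.0344  0.0729] [-4.8  2.1 23.6] 15.9
line [-72.4  43.2]
line [49.8 43.9]
```

Roller at -22.1, right over row a with about 23 N. I'll release slowly, retreat and check row a.

>>> {"api": "servo_tool", "payload": {
  "dp": [
    [0,-0.7,0],
    [0,-1.4,0],
    [0,-2.1,0],
    [0,-2.8,0],
    [0,-3.5,0],
    [0,-5,0],
    [0,-7,0],
    [0,-9,0],
    [0,-9,-4],
    [-0.5,-9,-8],
    [-0.5,-9,-12],
    [-0.5,-9,-15],
    [-0.5,-9,-15]
  ],
  "spin": [0,0,0,0,0,0,0,0,0,0,0,0,0],
  "gripper": [0,0,0,0,0,0,0,0,0,0,0,0,0]
}}

```text
clock: 16.98
eef_pos: [0.5344, -0.0506, 0.078]
eef_rot: [-1.568, -0.109, 0.109]
ft_force: [-0.2, -0.4, 0.3]
grip_width: 0.0003
```

```bash
python3 snap.py w11
```

```text
16.9833 [ 0.53437724 -0.05062237  0.07801444] [  0.2 -30.1] [-0.21304592 -0.37575665  0.25187851]
```

View pics/w11.png

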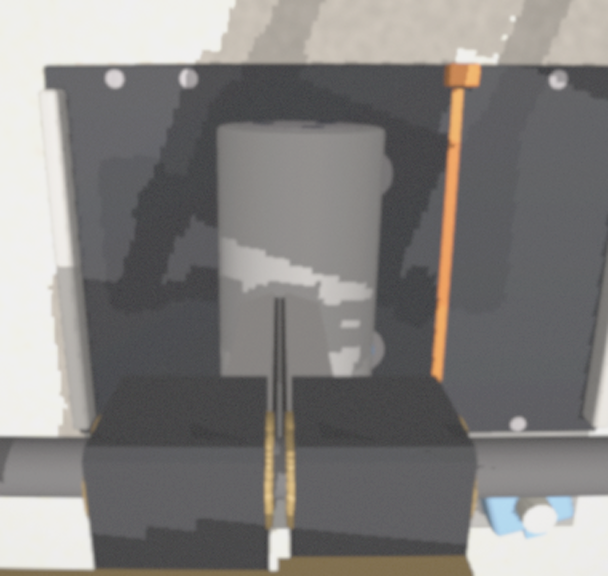

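Run:
```python
from h import *
wr(robot.read_state(),218,221,384,374,[(456,90),(438,370)])
```

```text
roller deck [  3.  -21.7] yaw -0.007 res [-0.0002  0.0007 -0.0002  0.0007]
tcp deck [  0.1 -29.8] [ 0.5343 -0.0503  0.078 ] [-0.6  0.2  0.2] 17.0333
line [-74.   43.1]
line [51.  44.1]
```

>>> {"api": "servo_tool", "payload": {
  "dp": [
    [0,1.5,0.7],
    [0,2.5,0.7],
    [0,3,0.7],
    [0,3.3,0.7],
    [0,3.6,0.7],
    [0,3.9,0.7],
    [0,4.2,0.7],
    [0,4.5,0.7],
    [0,4.9,0.7],
    [0,5.3,0.7],
    [0,5.7,0.7],
    [0,6.1,0.7],
    [0,6.5,0.7],
    [0,6.9,0.7],
    [0,7.1,0.7],
    [0,7.1,0.7]
  ],
  "spin": [0,0,0,0,0,0,0,0,0,0,0,0,0,0,0,0],
  "gripper": [0,0,0,0,0,0,0,0,0,0,0,0,0,0,0,0]
}}

```text
clock: 18.37
eef_pos: [0.5345, -0.0501, 0.0737]
eef_rot: [-1.57, -0.111, 0.109]
ft_force: [-5.2, -2.0, 16.6]
grip_width: 0.0005
```

>>> {"api": "servo_tool", "payload": {
  "dp": [
    [0,0,1],
    [0,0,2.5],
    [0,0,4],
    [0,0,5.5],
    [0,0,7],
    [0,0,8.5],
    [0,0,10],
    [0,0,11.5],
    [0,0,13],
    [0,0,14.5],
    [0,0,16],
    [0,0,17.5],
    [0,0,19],
    [0,0,20.5],
    [0,0,22],
    [0,0,23.5],
    [0,0,24.5],
    [0,0,24.5]
  ],
  "spin": [0,0,0,0,0,0,0,0,0,0,0,0,0,0,0,0,0,0],
  "gripper": [0,0,0,0,0,0,0,0,0,0,0,0,0,0,0,0,0,0]
}}

```text
clock: 19.87
eef_pos: [0.5313, -0.0247, 0.0735]
eef_rot: [-1.568, -0.111, 0.108]
ft_force: [-4.2, 1.2, 14.8]
grip_width: 0.0004
```

```bash
python3 snap.py w12
```

```text
19.8667 [ 0.531293   -0.02465664  0.07349399] [ 0.7 -4. ] [-4.2319182   1.21983491 14.7611802 ]
```

View pics/w12.png

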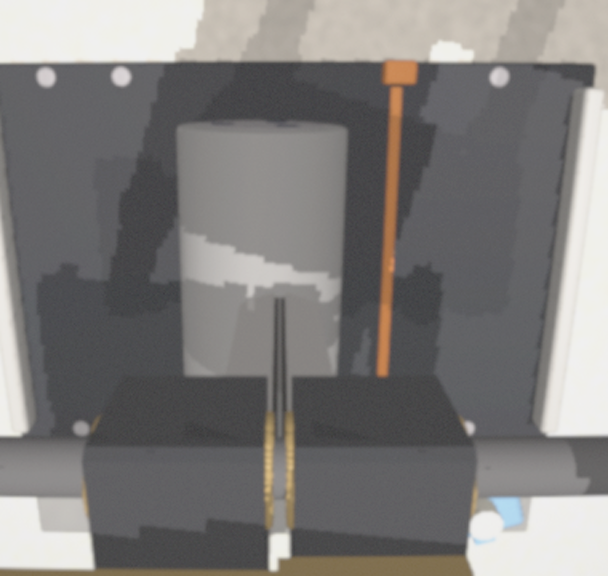

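Run:
```python
from h import *
wr(robot.read_state(),177,184,346,338,[(395,90),(382,370)])
```

```text
roller deck [  4.6 -10.1] yaw -0.011 res [-0.0004  0.0002 -0.0004  0.0002]
tcp deck [ 0.8 -4. ] [ 0.5313 -0.0246  0.0735] [-3.3  0.2 15.5] 19.9167
line [-73.2  42.9]
line [49.3 43.1]
```

>>> {"api": "servo_tool", "payload": {
  "dp": [
    [0,0.2,1],
    [0,0.3,2.5],
    [0,0.4,3.5],
    [0,0.4,3.5],
    [0,-0.3,3.5],
    [0,-1,3.5],
    [0,-1.7,3.5],
    [0,-2.4,3.5],
    [0,-3.1,3.5],
    [0,-5,3.5],
    [0,-7,3.5],
    [0,-7,0],
    [-0.2,-7,-4],
    [-0.4,-7,-8],
    [-0.6,-7,-11],
    [-0.6,-7,-12],
    [-0.6,-7,-12]
  ],
  "spin": [0,0,0,0,0,0,0,0,0,0,0,0,0,0,0,0,0],
  "gripper": [0,0,0,0,0,0,0,0,0,0,0,0,0,0,0,0,0]
}}

```text
clock: 21.33
eef_pos: [0.5318, -0.0372, 0.078]
eef_rot: [-1.568, -0.109, 0.109]
ft_force: [0.5, 0.4, -0.3]
grip_width: 0.0004
```

```bash
python3 snap.py w13
```

```text
21.3333 [ 0.53183855 -0.03724851  0.07799201] [ -0.5 -16.5] [ 0.54764633  0.41064213 -0.25209961]
```

View pics/w13.png

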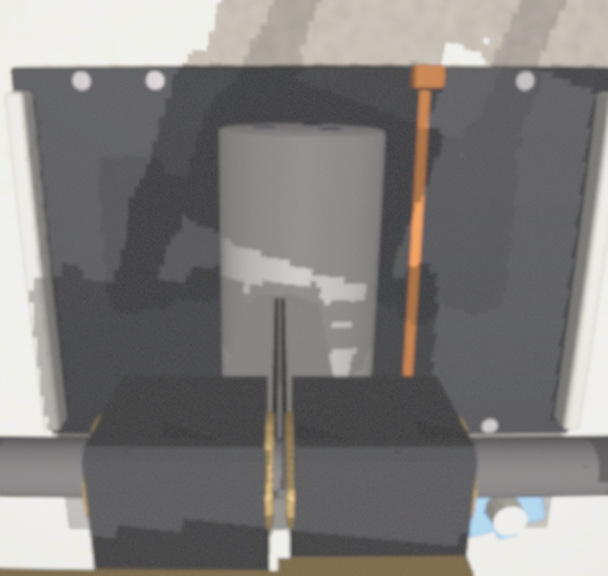

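Run:
```python
from h import *
wr(robot.read_state(),219,222,384,373,[(424,90),(408,370)])
```

```text
roller deck [ 4.9 -8.1] yaw -0.009 res [-0.0004  0.0003 -0.0004  0.0003]
tcp deck [ -0.5 -16.3] [ 0.5318 -0.037   0.078 ] [-0.7 -0.5  0. ] 21.3833
line [-74.6  43.4]
line [50.2 43.7]
```

>>> {"api": "servo_tool", "payload": {
  "dp": [
    [0,1.5,0.6],
    [0,2.7,0.6],
    [0,3.1,0.6],
    [0,3.4,0.6],
    [0,3.7,0.6],
    [0,4,0.6],
    [0,4.3,0.6],
    [0,4.7,0.6],
    [0,5.1,0.6],
    [0,5.5,0.6],
    [0,5.9,0.6],
    [0,6.3,0.6],
    [0,6.7,0.6],
    [0,7.1,0.6],
    [0,7.5,0.6],
    [0,7.9,0.6],
    [0,8.1,0.6],
    [0,8.1,0.6]
  ],
  "spin": [0,0,0,0,0,0,0,0,0,0,0,0,0,0,0,0,0,0],
  "gripper": [0,0,0,0,0,0,0,0,0,0,0,0,0,0,0,0,0,0]
}}

```text
clock: 22.88
eef_pos: [0.5322, -0.0376, 0.0734]
eef_rot: [-1.571, -0.112, 0.109]
ft_force: [-5.5, -2.7, 21.4]
grip_width: 0.0002
```

>>> {"api": "servo_tool", "payload": {
  "dp": [
    [0,0,1],
    [0,0,2.5],
    [0,0,4],
    [0,0,5.5],
    [0,0,7],
    [0,0,8.5],
    [0,0,10],
    [0,0,10]
  ],
  "spin": [0,0,0,0,0,0,0,0],
  "gripper": [0,0,0,0,0,0,0,0]
}}

```text
clock: 23.55
eef_pos: [0.5309, -0.0279, 0.0739]
eef_rot: [-1.572, -0.112, 0.108]
ft_force: [-6.0, -2.3, 24.7]
grip_width: 0.0005
```

>>> {"api": "servo_tool", "payload": {
  "dp": [
    [0,0,1.5],
    [0,0,3],
    [0,0,4.5],
    [0,0,6],
    [0,0,7.5],
    [0,0,9],
    [0,0,10.5],
    [0,0,12],
    [0,0.2,13.5],
    [0,0.3,15],
    [0,0.4,16.5],
    [0,0.5,18],
    [0,0.6,19.5],
    [0,0.6,21],
    [0,0.6,21]
  ],
  "spin": [0,0,0,0,0,0,0,0,0,0,0,0,0,0,0],
  "gripper": [0,0,0,0,0,0,0,0,0,0,0,0,0,0,0]
}}

```text
clock: 24.8
eef_pos: [0.5282, -0.0048, 0.0729]
eef_rot: [-1.568, -0.112, 0.107]
ft_force: [-5.3, 2.3, 21.9]
grip_width: 0.0006
```

```bash
python3 snap.py w14
```

```text
24.8 [ 0.5282234  -0.00484082  0.07286   ] [ 0.5 16.1] [-5.25850326  2.27915442 21.86003333]
```

View pics/w14.png

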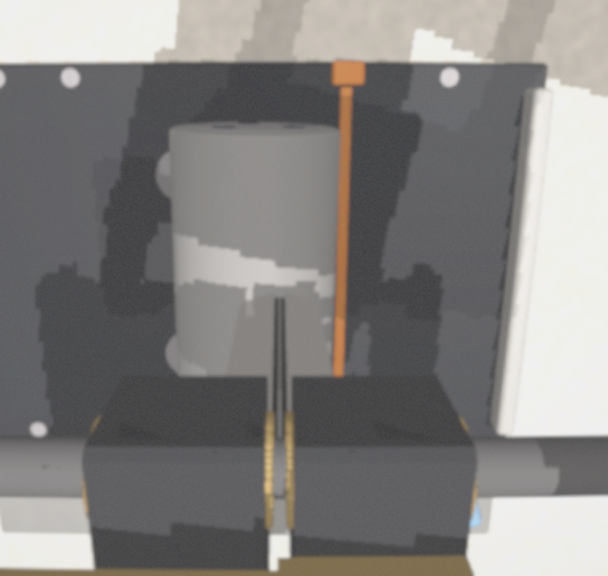

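Run:
```python
from h import *
wr(robot.read_state(),170,178,341,332,[(345,90),(338,370)])
```

```text
roller deck [7.1 7.7] yaw -0.014 res [-0.0002  0.     -0.0002  0.    ]
tcp deck [ 0.4 16. ] [ 0.5282 -0.0049  0.0729] [-5.2  2.7 21.1] 24.85
line [-73.4  43. ]
line [48.6 43.2]
```

>>> {"api": "servo_tool", "payload": {
  "dp": [
    [0,-0.7,0],
    [0,-1.4,0],
    [0,-2.1,0],
    [0,-2.8,0],
    [0,-3.5,0],
    [0,-5,0],
    [0,-7,0],
    [0,-9,0],
    [0,-9,-4],
    [-0.5,-9,-8],
    [-0.5,-9,-12],
    [-0.5,-9,-15],
    [-0.5,-9,-15.5],
    [-0.5,-9,-15.5]
  ],
  "spin": [0,0,0,0,0,0,0,0,0,0,0,0,0,0],
  "gripper": [0,0,0,0,0,0,0,0,0,0,0,0,0,0]
}}

```text
clock: 26.02
eef_pos: [0.5291, -0.0213, 0.0782]
eef_rot: [-1.568, -0.109, 0.109]
ft_force: [-0.1, 0.4, 0.2]
grip_width: 0.0005
```

```bash
python3 snap.py w15
```

```text
26.0167 [ 0.5290795  -0.02129965  0.07823366] [-1.  -0.4] [-0.13020312  0.4444077   0.23784651]
```

View pics/w15.png

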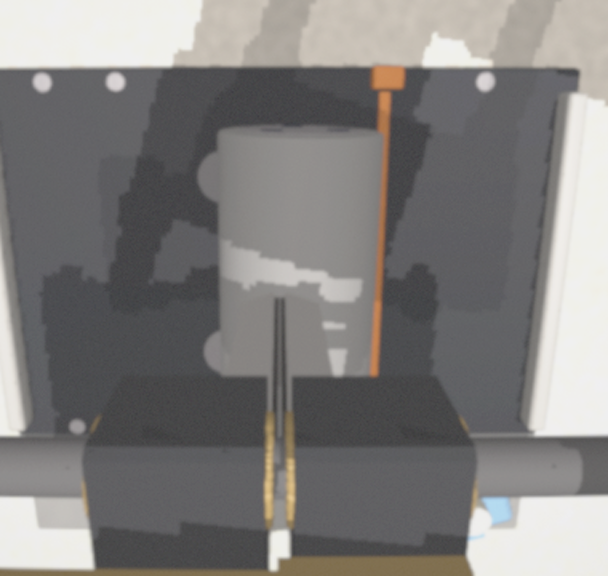

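>>> {"api": "servo_tool", "payload": {
  "dp": [
    [0,1.5,0.6],
    [0,2.7,0.6],
    [0,3.1,0.6],
    [0,3.4,0.6],
    [0,3.7,0.6],
    [0,4,0.6],
    [0,4.3,0.6],
    [0,4.7,0.6],
    [0,5.1,0.6],
    [0,5.5,0.6],
    [0,5.9,0.6],
    [0,6.3,0.6],
    [0,6.7,0.6],
    [0,7.1,0.6],
    [0,7.5,0.6],
    [0,7.9,0.6],
    [0,8.1,0.6],
    [0,8.1,0.6]
  ],
  "spin": [0,0,0,0,0,0,0,0,0,0,0,0,0,0,0,0,0,0],
  "gripper": [0,0,0,0,0,0,0,0,0,0,0,0,0,0,0,0,0,0]
}}

```text
clock: 27.57
eef_pos: [0.5294, -0.0215, 0.0735]
eef_rot: [-1.571, -0.112, 0.109]
ft_force: [-5.0, -1.7, 20.4]
grip_width: 0.0008
```

>>> {"api": "servo_tool", "payload": {
  "dp": [
    [0,0,1],
    [0,0,2.5],
    [0,0,4],
    [0,0,5.5],
    [0,0,7],
    [0,0,8.5],
    [0,0,10],
    [0,0,11.5],
    [0,0,13],
    [0,0,14.5],
    [0,0,16],
    [0,0,17.5],
    [0,0,19],
    [0,0,20.5],
    [0,0,22],
    [0,0,23.5],
    [0,0,25],
    [0,0,26.5],
    [0,0,28],
    [0,0,28]
  ],
  "spin": [0,0,0,0,0,0,0,0,0,0,0,0,0,0,0,0,0,0,0,0],
  "gripper": [0,0,0,0,0,0,0,0,0,0,0,0,0,0,0,0,0,0,0,0]
}}

```text
clock: 29.23
eef_pos: [0.5258, 0.0079, 0.0732]
eef_rot: [-1.568, -0.111, 0.107]
ft_force: [-4.1, 0.7, 18.3]
grip_width: 0.0006
```

>>> {"api": "servo_tool", "payload": {
  "dp": [
    [0,-0.7,0],
    [0,-1.4,0],
    [0,-2.1,0],
    [0,-2.8,0],
    [0,-3.5,0],
    [0,-5,0],
    [0,-7,0],
    [0,-8,0],
    [0,-8,-4],
    [-0.5,-8,-8],
    [-0.5,-8,-12],
    [-0.5,-8,-14],
    [-0.5,-8,-14],
    [-0.5,-8,-14]
  ],
  "spin": [0,0,0,0,0,0,0,0,0,0,0,0,0,0],
  "gripper": [0,0,0,0,0,0,0,0,0,0,0,0,0,0]
}}

```text
clock: 30.4
eef_pos: [0.5265, -0.0068, 0.0782]
eef_rot: [-1.568, -0.109, 0.109]
ft_force: [0.3, 0.3, -0.3]
grip_width: 0.0002
```

```bash
python3 snap.py w16
```

```text
30.4 [ 0.52653991 -0.0067711   0.07820389] [-1.5 14.4] [ 0.34008347  0.25632888 -0.29828321]
```

View pics/w16.png

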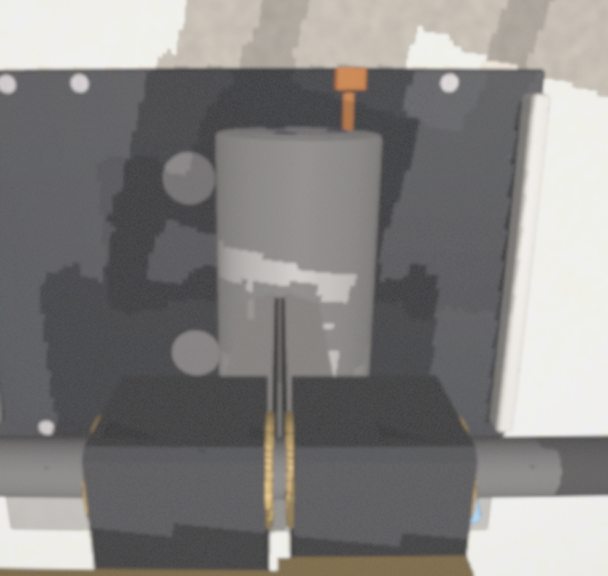

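Row a now shows two grey discs with no blue, at (188,178) and (195,352), so it's seated flush.

Run:
```python
from h import *
wr(robot.read_state(),216,220,382,370,[(348,105)])
```

```text
roller deck [ 4.8 -8.8] yaw -0.01 res [-0.0295 -0.0297  0.0298  0.03  ]
tcp deck [-1.5 14.5] [ 0.5265 -0.0066  0.0782] [ 0.2 -0.8 -0.4] 30.45
line [-69.6  43.5]
```

>>> {"api": "servo_tool", "payload": {
  "dp": [
    [0,1.5,0.6],
    [0,2.7,0.6],
    [0,3.1,0.6],
    [0,3.4,0.6],
    [0,3.7,0.6],
    [0,4,0.6],
    [0,4.3,0.6],
    [0,4.7,0.6],
    [0,5.1,0.6],
    [0,5.5,0.6],
    [0,5.9,0.6],
    [0,6.3,0.6],
    [0,6.7,0.6],
    [0,7.1,0.6],
    [0,7.5,0.6],
    [0,7.9,0.6],
    [0,8.1,0.6],
    [0,8.1,0.6]
  ],
  "spin": [0,0,0,0,0,0,0,0,0,0,0,0,0,0,0,0,0,0],
  "gripper": [0,0,0,0,0,0,0,0,0,0,0,0,0,0,0,0,0,0]
}}

```text
clock: 31.95
eef_pos: [0.5269, -0.007, 0.0736]
eef_rot: [-1.57, -0.112, 0.108]
ft_force: [-6.1, -1.8, 22.0]
grip_width: 0.0004
```

>>> {"api": "servo_tool", "payload": {
  "dp": [
    [0,0,1],
    [0,0,2.5],
    [0,0,4],
    [0,0,5.5],
    [0,0,7],
    [0,0,8.5],
    [0,0,10],
    [0,0,11.5],
    [0,0,13],
    [0,0,14.5],
    [0,0,16],
    [0,0,17.5],
    [0,0,19],
    [0,0,20],
    [0,0,21],
    [0,0,22],
    [0,0,22]
  ],
  "spin": [0,0,0,0,0,0,0,0,0,0,0,0,0,0,0,0,0],
  "gripper": [0,0,0,0,0,0,0,0,0,0,0,0,0,0,0,0,0]
}}

```text
clock: 33.37
eef_pos: [0.5241, 0.016, 0.0736]
eef_rot: [-1.568, -0.112, 0.107]
ft_force: [-4.7, 1.2, 21.5]
grip_width: 0.0005
```

>>> {"api": "servo_tool", "payload": {
  "dp": [
    [0,-0.7,0],
    [0,-1.4,0],
    [0,-2.1,0],
    [0,-2.8,0],
    [0,-3.5,0],
    [0,-5,0],
    [0,-7,0],
    [0,-8,0],
    [0,-8,-3],
    [-0.5,-8,-6],
    [-0.5,-8,-9],
    [-0.5,-8,-10],
    [-0.5,-8,-10],
    [-0.5,-8,-10]
  ],
  "spin": [0,0,0,0,0,0,0,0,0,0,0,0,0,0],
  "gripper": [0,0,0,0,0,0,0,0,0,0,0,0,0,0]
}}

```text
clock: 34.53
eef_pos: [0.5243, 0.0057, 0.0781]
eef_rot: [-1.568, -0.109, 0.109]
ft_force: [-0.2, -0.4, -0.5]
grip_width: 0.0003
```

```bash
python3 snap.py w17
```

```text
34.5333 [0.52427375 0.00573124 0.07806178] [-2.  27.1] [-0.21398919 -0.41017101 -0.48292726]
```

View pics/w17.png

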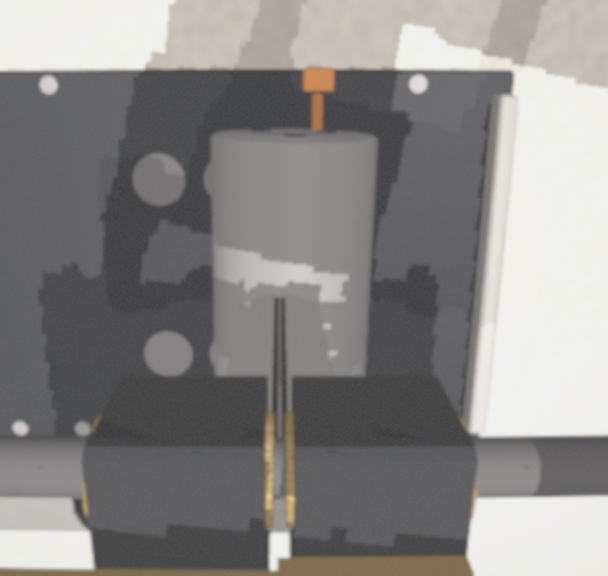

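```bash
sed -i 's/x0=(.536,-.05,.14))/x0=(s["eef_pos"][0],s["eef_pos"][1]+.006,.14))/' h.py
python3 - <<'E'
from h import *
s=robot.read_state()
wr(s,211,216,377,365,[(317,110)])
C=cam("wrist",s); g=lambda x,y:(99.7+x/1.6,59.7+y/1.6)
print("end",dk(onz(C,g(294,130),.074)))
E
```

```text
roller deck [-1.2 32.6] yaw -0.01 res [-0.0003 -0.0002 -0.0003 -0.0002]
tcp deck [-2.  27.2] [0.5242 0.0058 0.0781] [-1.4  0.4  0.1] 34.5833
line [-68.1  43.5]
end [-64.   32.5]
```

>>> {"api": "servo_tool", "payload": {
  "dp": [
    [0.5,1.5,0],
    [1,2.7,0],
    [1,3.1,0],
    [1,3.4,0],
    [1,3.7,0],
    [1,4,0],
    [1,4.3,0],
    [1,4.7,0],
    [1,5.1,0],
    [1,5.5,0],
    [1,5.9,0],
    [1,6.3,0],
    [1,6.7,0],
    [1,7.1,0],
    [1,7.5,0],
    [1,7.9,0],
    [1,8.1,0],
    [1,8.1,0]
  ],
  "spin": [0,0,0,0,0,0,0,0,0,0,0,0,0,0,0,0,0,0],
  "gripper": [0,0,0,0,0,0,0,0,0,0,0,0,0,0,0,0,0,0]
}}

```text
clock: 36.08
eef_pos: [0.5256, 0.0051, 0.0737]
eef_rot: [-1.57, -0.112, 0.108]
ft_force: [-6.6, -1.3, 23.7]
grip_width: 0.0001
```

>>> {"api": "servo_tool", "payload": {
  "dp": [
    [0,0,1],
    [0,0,2.5],
    [0,0,4],
    [0,0,5.5],
    [0,0,7],
    [0,0,8.5],
    [0,0,10],
    [0,0,11.5],
    [0,0,13],
    [0,0,14.5],
    [0,0,16],
    [0,0,17.5],
    [0,0,19],
    [0,0,20],
    [0,0,20.5],
    [0,0,21],
    [0,0,21]
  ],
  "spin": [0,0,0,0,0,0,0,0,0,0,0,0,0,0,0,0,0],
  "gripper": [0,0,0,0,0,0,0,0,0,0,0,0,0,0,0,0,0]
}}

```text
clock: 37.5
eef_pos: [0.523, 0.027, 0.0735]
eef_rot: [-1.568, -0.112, 0.107]
ft_force: [-4.6, 0.8, 22.6]
grip_width: 0.0003
```

```bash
python3 snap.py w18
```

```text
37.5 [0.52298832 0.0270244  0.07350472] [-0.2 48.3] [-4.58458277  0.78553831 22.55470992]
```

View pics/w18.png

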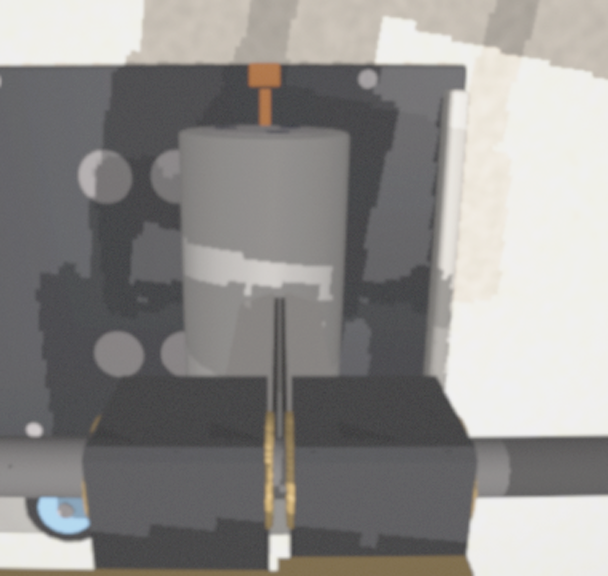

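Run:
```python
from h import *
s=robot.read_state()
wr(s,180,187,349,339,[(265,105)])
```

```text
roller deck [-1.  43.2] yaw -0.014 res [-0.0004 -0.0003 -0.0004 -0.0003]
tcp deck [-0.2 48.4] [0.523  0.027  0.0735] [-5.8  0.4 22.6] 37.55
line [-68.3  43.5]
```

>>> {"api": "servo_tool", "payload": {
  "dp": [
    [0,-0.4,0],
    [0,-0.8,0],
    [0,-1.2,0],
    [0,-1.6,0],
    [0,-2,0],
    [0,-2.4,0],
    [0,-2.8,0],
    [0,-3.2,0],
    [0,-3.6,0],
    [0,-4,0],
    [0,-5,0],
    [0,-7,0],
    [0,-12,0],
    [0,-20,0],
    [0,-30,0],
    [0,-45,0],
    [0,-60,0],
    [0,-70,0],
    [0,-75,0],
    [0,-75,0]
  ],
  "spin": [0,0,0,0,0,0,0,0,0,0,0,0,0,0,0,0,0,0,0,0],
  "gripper": [0,0,0,0,0,0,0,0,0,0,0,0,0,0,0,0,0,0,0,0]
}}

```text
clock: 39.22
eef_pos: [0.5234, 0.0267, 0.1467]
eef_rot: [-1.568, -0.112, 0.107]
ft_force: [0.3, 0.2, -0.4]
grip_width: 0.0005
```

```bash
python3 snap.py w19
python3 - <<'E'
from h import *
for n in ("top","side"):
    cv2.imwrite(f"pics/{n}9.png",viewer.snapshot(n)[:,:,::-1])
a=cv2.imread("pics/top9.png")[130:240,220:345]; b=cv2.imread("pics/side9.png")[175:250,240:360]
cv2.imwrite("pics/fin.png",np.hstack([cv2.resize(a,(400,400),interpolation=3),cv2.resize(b,(400,400),interpolation=3)]))
E
```

```text
39.2167 [0.5233549  0.02674142 0.14671005] [ 0.1 48. ] [ 0.31601657  0.1796451  -0.3911209 ]
```

View pics/w19.png

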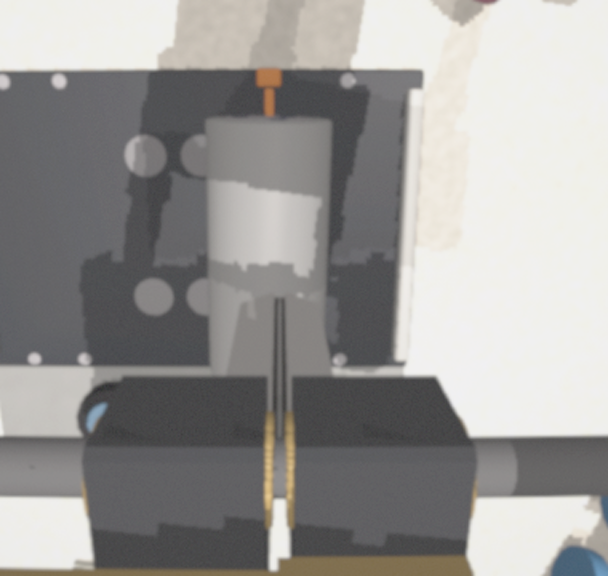

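View pics/fin.png

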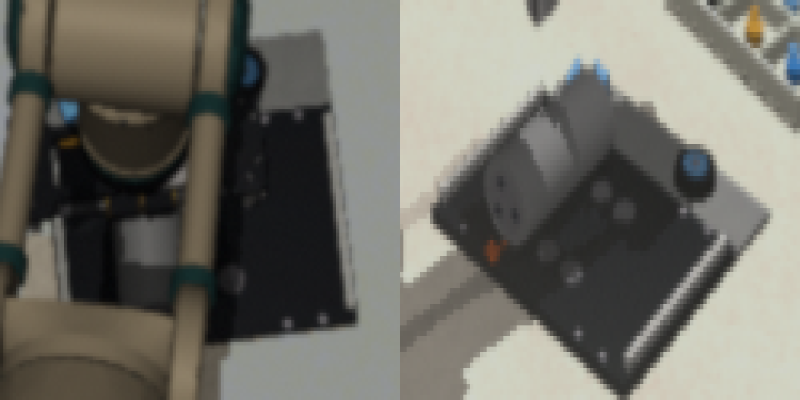

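All four rivets appear as flush grey discs in the side view. I'll measure the released roller.

Run:
```python
from h import *
s=robot.read_state()
wr(s,207,211,332,329,[(269,100)])
C=cam("wrist",s); g=lambda x,y:(99.7+x/1.6,59.7+y/1.6)
print("end",dk(onz(C,g(269,118),.074)))
# gap in image: hole/axis pixel of end face at -x vs line
im=cv2.imread("pics/w19.png")[60:140,190:350]; cv2.imwrite("pics/w19c.png",cv2.resize(im,None,fx=5,fy=5,interpolation=3))
```

```text
roller deck [-1.9 44.5] yaw -0.003 res [-0.0005  0.0008 -0.0005  0.0008]
tcp deck [-1.4 48.3] [0.5219 0.0269 0.1445] [-0.5  0.2 -0.2] 39.3667
line [-70.5  44. ]
end [-64.1  44.9]
```

View pics/w19c.png

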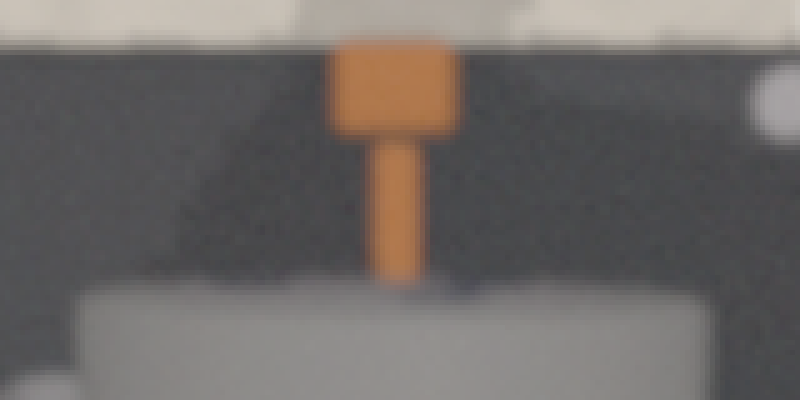

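The roller axis is within about 1 mm of the line, with its yaw at most about 0.015 rad from the line. The end view shows the line meeting the middle of the roller's end face. The tool is clear and at rest, so I'll hand in.

```bash
python3 -c "
from bench import robot
s=robot.read_state();print(s['clock'],s['ft_force'],s['eef_pos']);print(robot.finish_job())"
```

```text
39.3667 [-0.50323322  0.2036074  -0.2023497 ] [0.52186502 0.0268708  0.1445307 ]
the job is handed in; nothing more can be done
None
```

I rolled the small grey roller over both rivet rows with the closed fingertips in seven strokes, left it on the orange line, and handed the job in at about 39 s. No verdict was reported.

**Strokes:** Each row was crossed in a single stroke. The force readings at the ends of my moves during those two crossings were about 21–25 N. On the other strokes they were about 9–24 N. Nothing I read came near 45 N, but I only had readings at the end of each move.

**Last checks:**
- **Rivets:** all four show as flush grey discs with no blue in the last wrist and side pictures. I judged depth by eye; I had no measurement of it.
- **Roller:** its axis is at 44.5 mm along the deck and the line at 44.0 mm. The yaw error was 0.003 rad in the last measurement and up to about 0.015 rad in earlier ones. It is about 1–2 mm off the line's middle across the deck.
- **Tool:** about 70 mm above the roller and touching nothing.
- **Other objects:** I never moved the arm towards them, and they were not measured again at the end.

**What disagreed:** after the first stroke the roller sprang back about 5 mm, probably off the first row, so I made an extra short stroke before crossing it. Camera readings of the line's position varied by about 1 mm between views (43–44 mm).

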